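# Clear the broken pieces off the ornament board

### The arm

A 6-joint arm with a two-finger parallel gripper is mounted at the origin on the work surface. World frame = base frame: x ahead of the robot, y to its left, z up, the work surface at z = 0. Lengths are in m, angles in rad, forces in N, time in s.
With the tool pointing down it reaches from about 0.35 to 0.775 m from the base axis. Payload 7.3 kg.
Tool frame: the origin (TCP) lies on the mounting face of the last link; the fingertips stand 178 mm ahead of it and the grasp point (between the pads) lies 159 mm ahead of it; z points along the fingers, y is the line along which they close (so a half turn about z gives the same grasp; the last joint's range is limited). The gripper opens to 92 mm and grips with 3 to 60 N. Pads are 19 mm wide; open, the fingers measure 130 mm over their backs; the gripper's body (75 mm by 190 mm) begins 47 mm behind the grasp point.
Start: joints at [0.966, 0.342, 1.524, -0, 1.275, -0.146], TCP at [0.232, 0.471, 0.405] pointing down, gripper open.
Joint ranges: [-2.53, 2.53], [-0.77, 2.02], [0.04, 2.7], [-1, 4.14], [0.28, 2.66], [-3.11, 3.11]. Speed limits (rad/s): [2.57, 2.57, 3.14, 3.14, 3.14, 3.14].

### API

Orientations are given as [roll, pitch, yaw] about the fixed x, y, z axes, in that order (R = Rz(yaw) Ry(pitch) Rx(roll)).
In Python, from rig import robot gives the robot as it stands.
- The arm moves only by the tool servo_tool, never from a script. Its argument "series" is a list of rows, each a list of 7 numbers: the shift along the world's x, y, z as a fraction of full scale, then the turn, a rotation vector about the world's x, y, z as a fraction of full scale, then the opening, from 0 (shut) to 1 (fully open). A call has 1 to 12 rows; each row is the pose to reach, as a shift and turn from the pose commanded when the call began; what a row does not reach only later rows make up. Full scale, the value 1, is 20 cm for a shift and 30 degrees for a turn. A row lasts 1/12 s, in which the tool goes at most 41.7 mm and 7.16 degrees, less where a joint would pass 70% of its speed; a pose out of reach is approached as far as the arm can. A call with a number of a shift or a turn outside -1 to 1 is refused whole. A call with a gripper value outside its range is refused whole. The fingers move at their own pace and stop on an object; the grip force is fixed at half the most. Time passes only in rows, so rows that repeat a pose let the fingers close. It gives the time, the measured TCP pose, the force, the opening and the grip force at its end, in the units of the state.
- robot.get_state(): the state, without advancing time (a new reading comes with each control period).
- robot.capture(name): name is "side" or "top"; returns a dict with "pixels" (480x640x3 uint8, red, green, blue), "fx", "fy", "cx", "cy" (pixels), "R" (3x3) and "t" (3): a world point X has camera coordinates R X + t. Camera axes: x right, y down, z forward; pixel columns grow to the right and rows downward; lengths in m; the calibration is good to about 2 mm. A picture is of the moment at which its call begins. There is no depth.
- robot.hand_in(): hands the job in; it is judged then, once.
The state is a dict: "t": time; "joints": joint angles; "qvel": joint speeds; "effort": joint torques, N m; "tool_pos": TCP position; "tool_rot": TCP orientation; "wrist_force": force on the tool from outside, world axes, zero at the start; "moment": the same for the moment, N m; "gripper_width": opening from 0.0 (shut) to 1.0 (fully open); "grasp_force": force on a finger pad.
Only numpy, scipy, OpenCV 4.12 (cv2) and the standard library are available. Lean on these libraries where they do the work, as an engineer would, in place of code of your own. Each camera call takes 0.05 s, during which the arm holds its last target. There are 200 camera calls.

### The job

With the scraper block, push all the broken ornament pieces off the open end of the board into the scrap bin below it, without touching the pieces with the fingers. Then swing the gate bar fully closed across the open end, against its catch, and leave the scraper standing upright on the board. Leave the jar on the board and everything else on the table where it is.

Things in the scene. Friction and masses are not known exactly. Their poses are not given: they have to be found in the camera images.
- board: fixed clearing board: grey working face 60 mm above the table, 330 mm long (its y), 190 mm wide (its x) between wooden side rims 20 mm high above the face, 12 mm thick. A rim closes its -y end (inner face y = -165); its +y end is open (edge at y = +165): pieces drop off there. Origin: centre of length and width, at table height; z up.
- bin_in (a point): centre of the inner floor of the black scrap bin, fixed under the board's open end at y = +256 mm in the board's frame; axes as the board's. Inside 240 mm along x, 160 mm along y; inner floor 5 mm and rim 48 mm above the table.
- scraper: loose scraper block, 0.25 kg: wood on a rubber foot, 130 mm long (its x), 36 thick (its y), 28 high, with a wooden grip rib on top 90 mm long (x), 20 thick (y), from 28 to 72 mm height. Origin: centre of its underside, z up. Starts standing on the table; the same either way round. Swaps places with the tin from run to run.
- piece0: a broken piece of a white ornament, loose, 30 g: flat angular shard about 44 x 35 x 10 mm thick, starting flat on the board. Origin: near the centre of its underside.
- piece1: a broken piece of a white ornament, loose, 30 g: flat angular shard about 42 x 36 x 11 mm thick, starting flat on the board. Origin: near the centre of its underside.
- piece2: a broken piece of a white ornament, loose, 30 g: flat angular shard about 46 x 35 x 10 mm thick, starting flat on the board. Origin: near the centre of its underside.
- piece3: a broken piece of a white ornament, loose, 30 g: flat angular shard about 40 x 40 x 12 mm thick, starting flat on the board. Origin: near the centre of its underside.
- piece4: a broken piece of a white ornament, loose, 30 g: flat angular shard about 44 x 35 x 10 mm thick, starting flat on the board. Origin: near the centre of its underside.
- gate (a joint): angle of the gate bar (rad): 0 = closed across the board's open end, against the stop in its catch; grows as it swings outward over the bin, counter-clockwise from above; starts at 1.35 to 1.65. Vertical pin with slight friction (about 0.12 N m); stays where left.
- gate_hinge (a point): on the gate bar's pin, at the bar's underside, 66 mm above the table, at x = -116, y = +178 mm in the board's frame. The aluminium bar is 222 mm long from here, 12 mm thick and 26 mm high (66 to 92 mm above the table); closed, it points along the board's +x; at 1.57 rad along the board's +y.
- gate_tip (a point): on the centre line of the gate bar, 205 mm from its pin, 13 mm above its underside (79 mm above the table); a black knob 16 mm wide and 20 mm tall stands on the bar here.
- jar: closed glass jar with a steel lid, 50 mm across, 60 mm tall, loose, standing on the board near its closed end; stays there. Origin: centre of its underside.
- tin: flat steel tin, 110 x 70 x 35 mm, loose, on the table near the scraper; bystander.
- mug: white mug, 80 mm across, 90 mm tall, bystander on the left of the table.
- paint: jar, 64 mm across, 110 mm tall, bystander on the left.
- brush: paint brush lying on the table between the robot and the board, bystander.
- carton: cardboard carton, 120 x 90 x 70 mm, bystander on the right.
- tape: cork disc, 90 mm across, 30 mm tall, bystander on the right.
Not all that is in view belongs to the job. What is shaped like the scraper but yellow is not meant. Leave any brown look-alike of the piece2 alone.

How it is judged:
By the outcome, as a careful person would: the job done as asked, in the order asked, and still so for the second after the job is handed in, with the robot touching nothing.
It also fails if it takes over 72 s, if anything falls off the work surface, if the arm or the gripper's body presses on something with over 40 N, if the wrist force passes 120 N, or if a joint passes its speed limit or range.

## Working session

There is one attempt and no reset: what is moved stays moved. The work goes in short steps, Python scripts to look and compute and a tool call to move; the robot and the scene stay as the last step left them, time stands still between calls to the robot, and variables do not carry over. Pictures are saved under pics/ and viewed, at most 10 in all, crops included, and the job is handed in when it is done.

Besides the shell and the picture viewer there is one more tool, called after ">>>" by a JSON object that holds its "op" and its "data", one argument or row to a line. servo_tool: Moves the arm, as the interface text tells. Shift numbers are shares of 20 cm and turn numbers shares of 30 degrees, none past 1 either way. Its arguments: {"type":"object","properties":{"series":{"type":"array"}},"required":["series"]}

```bash
mkdir -p pics
python3 - <<'E'
from rig import robot
import cv2,pickle
d={}
for n in("top","side"):
    c=robot.capture(n);d[n]=c
    cv2.imwrite(f"pics/{n}0.png",c["pixels"][:,:,::-1]);print(n,c["fx"],c["fy"],c["cx"],c["cy"],c["R"],c["t"])
pickle.dump(d,open("c0.pkl","wb"))
print(robot.get_state())
E
```

```text
top 469.77199111117784 469.77199111117784 311.6820382562658 236.80407175467897 [[ 0.00731019 -0.9999558  -0.00591344]
 [-0.98537965 -0.00619676 -0.17026026]
 [ 0.17021608  0.00707162 -0.98538139]] [-0.00489926  0.56853227  1.14959167]
side 490.0970977662526 490.0970977662526 315.87803113694616 235.3749201797309 [[-0.91992213  0.39153075  0.02114124]
 [ 0.22431098  0.56972182 -0.79063369]
 [-0.32160203 -0.72257921 -0.61192436]] [ 0.49231661 -0.07306751  1.52693426]
{'t': 0.1, 'joints': array([ 9.65999879e-01,  3.42668249e-01,  1.52492609e+00, -4.94344217e-05,
        1.27537668e+00, -1.45997811e-01]), 'qvel': array([-0.00083096, -0.00128131, -0.00453776,  0.00096716,  0.00040511,
       -0.00131182]), 'effort': array([ 7.57335947e-04, -4.32004023e+01, -2.44693297e+01,  7.18284189e-02,
        5.25522628e-02, -2.96268695e-05]), 'tool_pos': array([0.23242553, 0.47061781, 0.40410479]), 'tool_rot': array([-3.14022207e+00, -1.53754882e-04,  2.68280834e+00]), 'wrist_force': array([ 0.49102275,  0.06210943, -0.54687563]), 'moment': array([-0.01493297, -0.04288519,  0.00620747]), 'grasp_force': 0.0, 'gripper_width': 1.0010048539464074}
```

View pics/top0.png

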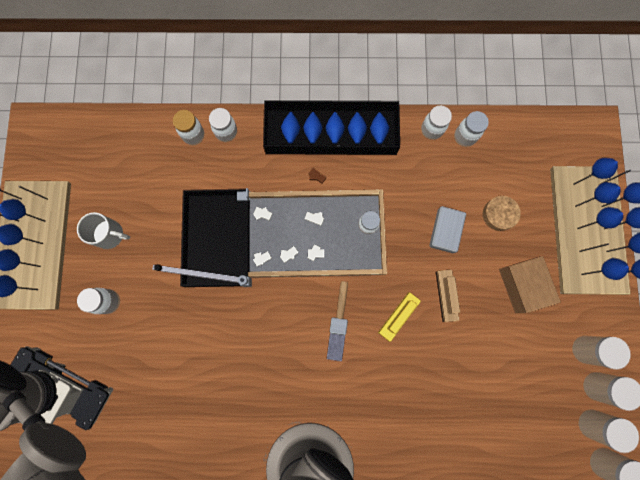

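View pics/side0.png

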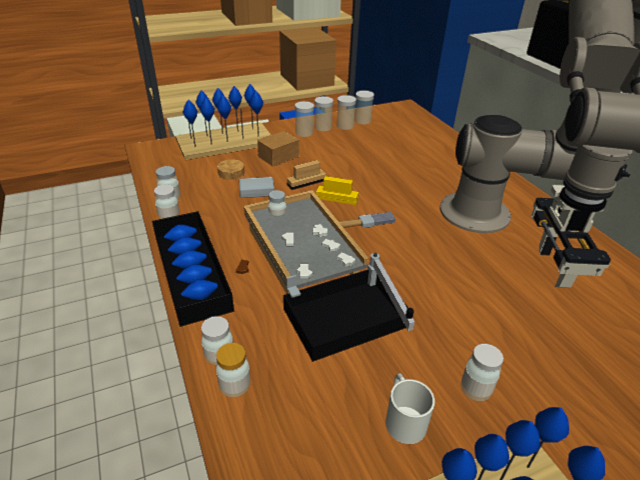

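The top view shows the board with its open end to the left (edge about col 249) and the scraper at (449,296). The yellow decoy is at (400,317), five white pieces are on the board, and the gate tip is at (157,268). The side view shows the same layout. I'll zoom in for accurate pixels.

Run:
```python
import cv2
t=cv2.imread("pics/top0.png")[180:330,150:470];cv2.imwrite("pics/top0c.png",cv2.resize(t,(800,375),interpolation=cv2.INTER_CUBIC))
s=cv2.imread("pics/side0.png")[150:350,230:430];cv2.imwrite("pics/side0c.png",cv2.resize(s,(600,600),interpolation=cv2.INTER_CUBIC))
```

```text
(no output)
```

View pics/top0c.png

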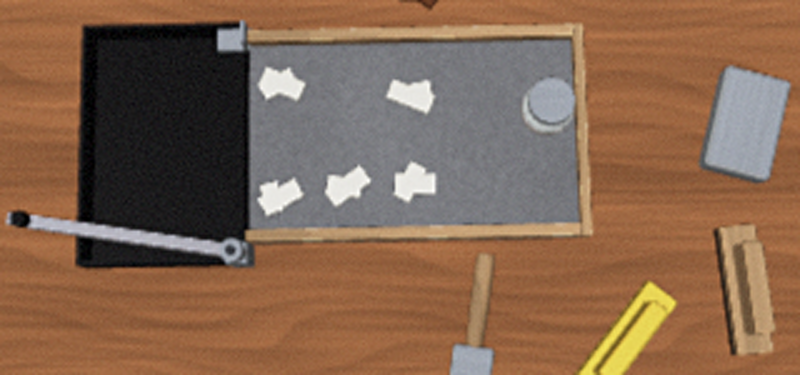

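View pics/side0c.png

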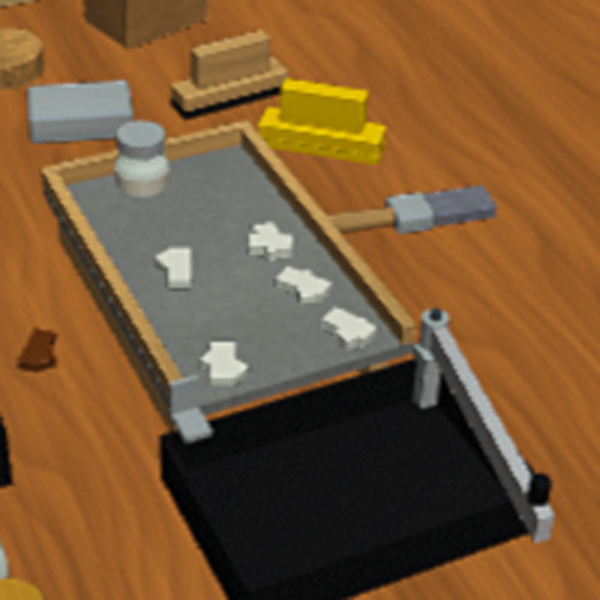

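```bash
cat > h.py <<'E'
import numpy as np,cv2,pickle
C=pickle.load(open("c0.pkl","rb"))
def ray(n,u,v):
    c=C[n];d=c["R"].T@[(u-c["cx"])/c["fx"],(v-c["cy"])/c["fy"],1];return -c["R"].T@c["t"],d
def plane(n,u,v,z):
    o,d=ray(n,u,v);return o+d*(z-o[2])/d[2]
def P(n):
    c=C[n];K=np.array([[c["fx"],0,c["cx"]],[0,c["fy"],c["cy"]],[0,0,1]]);return K@np.c_[c["R"],c["t"]]
def tri(a,b):
    X=cv2.triangulatePoints(P("top"),P("side"),np.float64(a),np.float64(b)).ravel();return X[:3]/X[3]
T=lambda x,y:(150+x/2.5,180+y/2.5)
S=lambda x,y:(230+x/3,150+y/3)
E
python3 - <<'E'
from h import *
np.set_printoptions(precision=4,suppress=True)
for n,a,b in[("far+x",(583,25),(43,172)),("far-x",(592,235),(247,124)),("hinge",(233,250),(434,316)),("knob",(18,219),(541,480)),("jar",(549,102),(141,135)),("rib+x",(745,241),(191,56)),("rib-x",(762,334),(269,38)),("openface+x",(248,42),(183,405)),("openface-x",(247,231),(405,345))]:
    print(n,tri(T(*a),S(*b)))
for n,p,z in[("o+",(248,42),.06),("o-",(247,231),.06),("r+",(573,38),.06),("r-",(582,226),.06)]:print(n,plane("top",*T(*p),z))
t=C["top"]["pixels"][180:330,150:470].astype(int)
m=(t.min(2)>200).astype(np.uint8)
k,l,s,c=cv2.connectedComponentsWithStats(m)
for i in range(1,k):
    if s[i,4]>50:print(s[i],plane("top",*(c[i]+[150,180]),.068),plane("top",s[i,0]+150,c[i][1]+180,.068)[1],plane("top",s[i,0]+s[i,2]+150,c[i][1]+180,.068)[1],"x",plane("top",c[i][0]+150,s[i,1]+180,.068)[0],plane("top",c[i][0]+150,s[i,1]+s[i,3]+180,.068)[0])
E
```

```text
far+x [ 0.6836 -0.1807  0.073 ]
far-x [ 0.471  -0.1858  0.0741]
hinge [0.4522 0.1646 0.0926]
knob [0.4792 0.3693 0.1097]
jar [ 0.5962 -0.1408  0.1177]
rib+x [ 0.4691 -0.339   0.068 ]
rib-x [ 0.3758 -0.3508  0.0658]
openface+x [0.6686 0.1595 0.064 ]
openface-x [0.4728 0.1565 0.0613]
o+ [0.6698 0.16   0.06  ]
o- [0.4755 0.1552 0.06  ]
r+ [ 0.6759 -0.1734  0.06  ]
r- [ 0.4827 -0.1791  0.06  ]
[104  27  18  13 147] [0.6254 0.1255 0.068 ] 0.14539988489172942 0.09977785803659132 x 0.6412133465064356 0.6075172146797749
[155  32  18  13 151] [ 0.6152 -0.0081  0.068 ] 0.01608509122835257 -0.029405016198785883 x 0.6290113193213063 0.5954588061850532
[158  65  16  15 158] [ 0.5257 -0.0099  0.068 ] 0.007727972623814449 -0.032186422365380565 x 0.5444726059750162 0.5067150164664549
[130  67  18  15 149] [0.5221 0.0572 0.068 ] 0.07755689955020982 0.032643346638177334 x 0.5389819614419635 0.5012690504541615
[103  72  18  14 144] [0.5113 0.1251 0.068 ] 0.1446700301297235 0.09979326605731512 x 0.5259230508461454 0.4908300281881705
```

The numbers agree with the stated sizes. Board centre is about (0.575, -0.009) with yaw about 0.02. The rib is at about (0.422, -0.344) with yaw about 0.126. The jar lid measures z≈0.118. I'm moving toward the scraper.

>>> {"op": "servo_tool", "data": {
  "series": [
    [0.95, -1, 0, 0, 0, 0.56, 1],
    [0.95, -1, 0, 0, 0, 0.56, 1],
    [0.95, -1, 0, 0, 0, 0.56, 1],
    [0.95, -1, 0, 0, 0, 0.56, 1],
    [0.95, -1, 0, 0, 0, 0.56, 1],
    [0.95, -1, 0, 0, 0, 0.56, 1],
    [0.95, -1, 0, 0, 0, 0.56, 1],
    [0.95, -1, 0, 0, 0, 0.56, 1]
  ]
}}

```text
t: 0.77
tool_pos: [0.426, 0.2667, 0.4043]
tool_rot: [-3.14, 0.001, 2.971]
wrist_force: [0.4, 0.2, 0.1]
gripper_width: 1.001
grasp_force: 0.0
```

>>> {"op": "servo_tool", "data": {
  "series": [
    [0, -1, 0, 0, 0, 0.56, 1],
    [0, -1, 0, 0, 0, 0.56, 1],
    [0, -1, 0, 0, 0, 0.56, 1],
    [0, -1, 0, 0, 0, 0.56, 1],
    [0, -1, 0, 0, 0, 0.56, 1],
    [0, -1, 0, 0, 0, 0.56, 1]
  ]
}}

```text
t: 1.27
tool_pos: [0.4223, 0.0656, 0.4045]
tool_rot: [-3.139, -0.001, -3.02]
wrist_force: [1.3, 0.4, -0.7]
gripper_width: 1.001
grasp_force: 0.0
```

>>> {"op": "servo_tool", "data": {
  "series": [
    [0, -1, 0, 0, 0, 0, 1],
    [0, -1, 0, 0, 0, 0, 1],
    [0, -1, 0, 0, 0, 0, 1],
    [0, -1, 0, 0, 0, 0, 1],
    [0, -1, 0, 0, 0, 0, 1],
    [0, -1, 0, 0, 0, 0, 1]
  ]
}}

```text
t: 1.77
tool_pos: [0.4226, -0.1336, 0.4045]
tool_rot: [-3.14, -0.0, -3.019]
wrist_force: [1.5, 0.2, -0.3]
gripper_width: 0.999
grasp_force: 0.0
```

>>> {"op": "servo_tool", "data": {
  "series": [
    [0, -1, 0, 0, 0, 0, 1],
    [0, -1, 0, 0, 0, 0, 1],
    [0, -1, 0, 0, 0, 0, 1],
    [0, -1, 0, 0, 0, 0, 1],
    [0, -1, 0, 0, 0, 0, 1],
    [0, -1, 0, 0, 0, 0, 1],
    [0, -1, 0, 0, 0, 0, 1]
  ]
}}

```text
t: 2.35
tool_pos: [0.4226, -0.3299, 0.4038]
tool_rot: [3.14, -0.001, -3.016]
wrist_force: [-0.6, 0.0, -0.1]
gripper_width: 1.003
grasp_force: 0.0
```

>>> {"op": "servo_tool", "data": {
  "series": [
    [0, -0.07, -0.3, 0, 0, 0, 0.55],
    [0, -0.07, -0.3, 0, 0, 0, 0.55],
    [0, -0.07, -0.3, 0, 0, 0, 0.55],
    [0, -0.07, -0.3, 0, 0, 0, 0.55],
    [0, -0.07, -0.3, 0, 0, 0, 0.55],
    [0, -0.07, -0.3, 0, 0, 0, 0.55]
  ]
}}

```text
t: 2.85
tool_pos: [0.4231, -0.3426, 0.3467]
tool_rot: [-3.139, 0.002, -3.013]
wrist_force: [-0.3, -0.4, 0.1]
gripper_width: 0.618
grasp_force: 0.0
```

Run:
```python
from h import *
from rig import robot
print(plane("top",*T(676,300),.028),plane("top",*T(665,296),.072)); print(tri(T(755,225),S(285,72)),tri(T(735,355),S(180,105)))
for n in("side",):
    c=robot.capture(n);cv2.imwrite("pics/side1.png",cv2.resize(c["pixels"][120:280,230:430,::-1],(750,600)))
s=robot.get_state();print(s["tool_pos"],s["gripper_width"])
```

```text
[ 0.41140605 -0.2774833   0.028     ] [ 0.41349122 -0.25706393  0.072     ]
[ 0.43233162 -0.31245594  0.07576923] [ 0.41113351 -0.38179545 -0.03915513]
[ 0.4229879  -0.34274581  0.3465498 ] 0.578288765149821
```

View pics/side1.png

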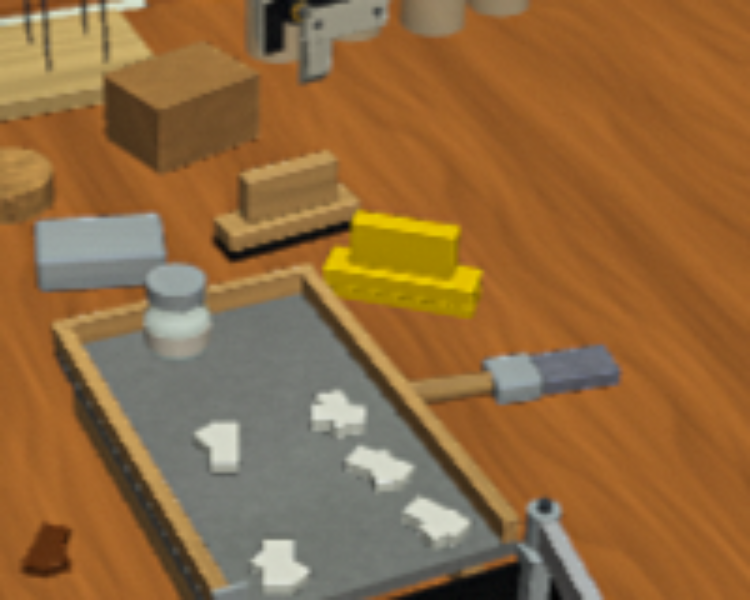

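The picture shows the gripper over the scraper, with clearance to the yellow decoy. I'm descending and gripping.

>>> {"op": "servo_tool", "data": {
  "series": [
    [0, -0.01, -0.2, 0, 0, 0, 0.55],
    [0, -0.01, -0.35, 0, 0, 0, 0.55],
    [0, -0.01, -0.5, 0, 0, 0, 0.55],
    [0, -0.01, -0.6, 0, 0, 0, 0.55],
    [0, -0.01, -0.68, 0, 0, 0, 0.55],
    [0, -0.01, -0.68, 0, 0, 0, 0.55],
    [0, -0.01, -0.68, 0, 0, 0, 0.55]
  ]
}}

```text
t: 3.48
tool_pos: [0.4228, -0.3453, 0.2093]
tool_rot: [3.142, 0.0, -3.014]
wrist_force: [0.2, 0.2, -0.0]
gripper_width: 0.55
grasp_force: 0.0
```

>>> {"op": "servo_tool", "data": {
  "series": [
    [0, 0, 0, 0, 0, 0, 0.1],
    [0, 0, 0, 0, 0, 0, 0],
    [0, 0, 0, 0, 0, 0, 0],
    [0, 0, 0, 0, 0, 0, 0],
    [0, 0, 0, 0, 0, 0, 0],
    [0, 0, 0, 0, 0, 0, 0],
    [0, 0, 0, 0, 0, 0, 0],
    [0, 0, 0, 0, 0, 0, 0]
  ]
}}

```text
t: 4.15
tool_pos: [0.4228, -0.3459, 0.2097]
tool_rot: [-3.139, 0.001, -3.014]
wrist_force: [0.5, -2.3, 6.0]
gripper_width: 0.216
grasp_force: 29.9
```

>>> {"op": "servo_tool", "data": {
  "series": [
    [0, 0, 0.2, 0, 0, 0, 0],
    [0, 0, 0.4, 0, 0, 0, 0],
    [0, 0, 0.6, 0, 0, 0, 0],
    [0, 0, 0.75, 0, 0, 0, 0],
    [0.2, 0.1, 0.75, 0, 0, -0.1, 0],
    [0.4, 0.2, 0.75, 0, 0, -0.2, 0],
    [0.6, 0.3, 0.75, 0, 0, -0.2, 0],
    [0.75, 0.4, 0.75, 0, 0, -0.2, 0],
    [0.885, 0.44, 0.75, 0, 0, -0.2, 0],
    [0.885, 0.44, 0.75, 0, 0, -0.2, 0]
  ]
}}

```text
t: 4.98
tool_pos: [0.6036, -0.2536, 0.3569]
tool_rot: [3.139, 0.001, -3.114]
wrist_force: [-1.3, 0.8, -2.6]
gripper_width: 0.217
grasp_force: 29.9
```

>>> {"op": "servo_tool", "data": {
  "series": [
    [0, 0.2, 0, 0, 0, 0, 0],
    [0, 0.4, 0, 0, 0, 0, 0],
    [0, 0.6, 0, 0, 0, 0, 0],
    [0, 0.8, 0, 0, 0, 0, 0],
    [0, 1, 0, 0, 0, 0, 0],
    [0, 1, 0, 0, 0, 0, 0],
    [0, 1, 0, 0, 0, 0, 0]
  ]
}}

```text
t: 5.57
tool_pos: [0.599, -0.055, 0.3581]
tool_rot: [3.141, -0.002, -3.115]
wrist_force: [0.2, -1.1, -3.2]
gripper_width: 0.218
grasp_force: 29.9
```

>>> {"op": "servo_tool", "data": {
  "series": [
    [0, -0.02, -0.1, 0, 0, 0, 0],
    [0, -0.02, -0.2, 0, 0, 0, 0],
    [0, -0.02, -0.29, 0, 0, 0, 0],
    [0, -0.02, -0.29, 0, 0, 0, 0],
    [0, -0.02, -0.29, 0, 0, 0, 0]
  ]
}}

```text
t: 5.98
tool_pos: [0.5991, -0.0626, 0.2997]
tool_rot: [3.141, -0.003, -3.12]
wrist_force: [-0.2, -0.7, -2.5]
gripper_width: 0.214
grasp_force: 29.9
```

Run:
```python
import numpy as np,cv2
from rig import robot
a=robot.capture("top")["pixels"][170:300,230:410,::-1];b=robot.capture("side")["pixels"][150:290,270:410,::-1]
cv2.imwrite("pics/b2.png",np.hstack([cv2.resize(a,(450,400)),np.zeros((400,0,3),np.uint8),cv2.resize(b,(350,400))]))
print(robot.get_state()["tool_pos"])
```

```text
[ 0.59979782 -0.062223    0.30169666]
```

View pics/b2.png

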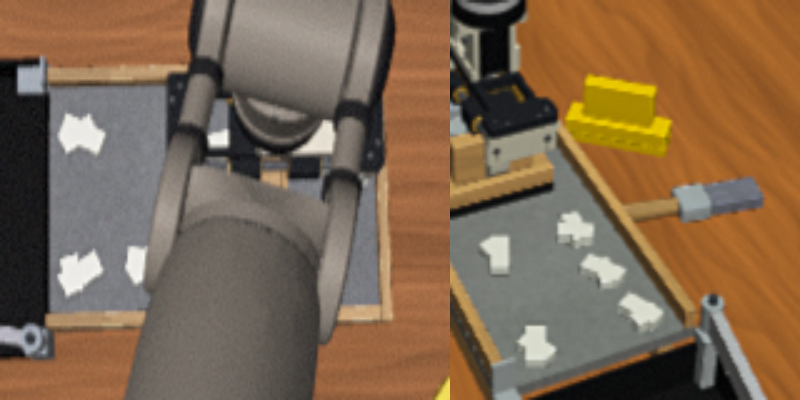

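The scraper is held upright over the board behind the pieces, clear of the jar, with its front -x corner at side pixel (311,215). I'll check that corner's lateral position before going down.

Run:
```python
from h import *
print(plane("side",310.8,214.8,.092), plane("side",*S(183,405),.06),plane("side",*S(405,345),.06))
a=lambda x,y:(230+x/2.5,170+y/3.077)
for p in[(48,82),(48,314),(385,312)]:print(plane("top",*a(*p),.06))
print("catch in corner z.08",plane("top",*a(46,95),.08),plane("top",*a(18,95),.08))
```

```text
[ 0.53044597 -0.05145958  0.092     ] [0.66698628 0.15565169 0.06      ] [0.46966079 0.15667605 0.06      ]
[0.67018104 0.16001313 0.06      ]
[0.47635123 0.15420224 0.06      ]
[ 0.48024032 -0.182007    0.06      ]
catch in corner z.08 [0.65398447 0.15880231 0.08      ] [0.65382022 0.18703874 0.08      ]
```

>>> {"op": "servo_tool", "data": {
  "series": [
    [0, 0.01, -0.06, 0, 0, 0, 0],
    [0, 0.01, -0.11, 0, 0, 0, 0],
    [0, 0.01, -0.14, 0, 0, 0, 0],
    [0, 0.01, -0.145, 0, 0, 0, 0],
    [0, 0.01, -0.145, 0, 0, 0, 0],
    [0, 0.01, -0.145, 0, 0, 0, 0]
  ]
}}

```text
t: 6.58
tool_pos: [0.5997, -0.0594, 0.2722]
tool_rot: [-3.142, 0.001, -3.119]
wrist_force: [-0.3, 0.2, -2.9]
gripper_width: 0.212
grasp_force: 29.9
```

>>> {"op": "servo_tool", "data": {
  "series": [
    [0, 0.05, 0, 0, 0, 0, 0],
    [0, 0.12, -0.003, 0, 0, 0, 0],
    [0, 0.2, -0.003, 0, 0, 0, 0],
    [0, 0.28, -0.003, 0, 0, 0, 0],
    [0, 0.36, -0.003, 0, 0, 0, 0],
    [-0.005, 0.44, -0.003, 0, 0, 0, 0],
    [-0.005, 0.52, -0.003, 0, 0, 0, 0],
    [-0.01, 0.6, -0.003, 0, 0, 0, 0],
    [-0.01, 0.68, -0.003, 0, 0, 0, 0],
    [-0.015, 0.76, -0.003, 0, 0, 0, 0],
    [-0.015, 0.84, -0.003, 0, 0, 0, 0],
    [-0.015, 0.92, -0.003, 0, 0, 0, 0]
  ]
}}

```text
t: 7.58
tool_pos: [0.596, 0.127, 0.2715]
tool_rot: [3.141, 0.0, -3.118]
wrist_force: [-0.4, -0.6, -2.8]
gripper_width: 0.215
grasp_force: 29.9
```

Run:
```python
import numpy as np,cv2
from rig import robot
a=robot.capture("top")["pixels"][170:300,170:400,::-1];b=robot.capture("side")["pixels"][150:350,270:430,::-1]
cv2.imwrite("pics/b3.png",np.hstack([cv2.resize(a,(400,226)) if 0 else cv2.resize(a,(400,400)),cv2.resize(b,(400,500))[:400]]))
s=robot.get_state();print(s["tool_pos"],s["wrist_force"])
```

```text
[0.59586656 0.12823409 0.27147314] [ 0.72372778  0.11879029 -2.00615995]
```

View pics/b3.png

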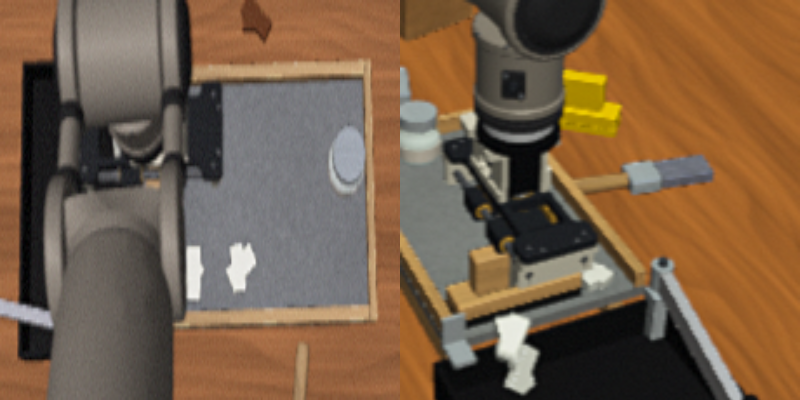

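Two pieces are now in the bin, and three remain in the -x lane at about (240,267) and (193,272) in the crop, with one at the scraper end. The jar is untouched. Next I'll lift, go back, and sweep the -x lane.

>>> {"op": "servo_tool", "data": {
  "series": [
    [0, 0, 0.12, 0, 0, 0, 0],
    [0, 0, 0.24, 0, 0, 0, 0],
    [-0.05, -0.15, 0.24, 0, 0, 0, 0],
    [-0.1, -0.32, 0.24, 0, 0, 0, 0],
    [-0.15, -0.5, 0.24, 0, 0, -0.01, 0],
    [-0.205, -0.68, 0.24, 0, 0, -0.01, 0],
    [-0.205, -0.84, 0.24, 0, 0, -0.01, 0],
    [-0.205, -0.935, 0.24, 0, 0, -0.01, 0],
    [-0.205, -0.935, 0.22, 0, 0, -0.01, 0],
    [-0.205, -0.935, 0.12, 0, 0, -0.01, 0],
    [-0.205, -0.935, 0.03, 0, 0, -0.01, 0],
    [-0.205, -0.935, 0.0, 0, 0, -0.01, 0]
  ]
}}

```text
t: 8.68
tool_pos: [0.5546, -0.0616, 0.2693]
tool_rot: [3.14, -0.004, -3.124]
wrist_force: [-12.5, 2.1, 43.8]
gripper_width: 0.213
grasp_force: 30.0
```

>>> {"op": "servo_tool", "data": {
  "series": [
    [0, 0, 0, 0, 0, 0, 0],
    [0, 0, 0, 0, 0, 0, 0],
    [0, 0, 0, 0, 0, 0, 0]
  ]
}}

```text
t: 8.93
tool_pos: [0.5557, -0.0617, 0.2716]
tool_rot: [-3.142, 0.001, -3.123]
wrist_force: [-0.7, -0.4, -2.1]
gripper_width: 0.215
grasp_force: 30.0
```

>>> {"op": "servo_tool", "data": {
  "series": [
    [0, 0.05, 0, 0, 0, 0, 0],
    [0, 0.12, 0, 0, 0, 0, 0],
    [0, 0.2, 0, 0, 0, 0, 0],
    [0, 0.28, 0, 0, 0, 0, 0],
    [-0.005, 0.36, 0, 0, 0, 0, 0],
    [-0.01, 0.44, 0, 0, 0, 0, 0],
    [-0.01, 0.52, 0, 0, 0, 0, 0],
    [-0.01, 0.6, 0, 0, 0, 0, 0],
    [-0.015, 0.68, 0, 0, 0, 0, 0],
    [-0.015, 0.76, 0, 0, 0, 0, 0],
    [-0.015, 0.84, 0, 0, 0, 0, 0],
    [-0.02, 0.92, 0, 0, 0, 0, 0]
  ]
}}

```text
t: 9.93
tool_pos: [0.5511, 0.1239, 0.2714]
tool_rot: [3.141, 0.0, -3.123]
wrist_force: [0.9, -1.1, -2.0]
gripper_width: 0.218
grasp_force: 30.0
```

>>> {"op": "servo_tool", "data": {
  "series": [
    [0, 0.06, 0, 0, 0, 0, 0],
    [0, 0.1, 0, 0, 0, 0, 0],
    [0, 0.12, 0, 0, 0, 0, 0],
    [0, 0.12, 0, 0, 0, 0, 0]
  ]
}}

```text
t: 10.27
tool_pos: [0.5513, 0.1467, 0.2712]
tool_rot: [3.141, 0.0, -3.123]
wrist_force: [0.0, -0.0, -2.5]
gripper_width: 0.215
grasp_force: 30.0
```

Run:
```python
import numpy as np,cv2
from rig import robot
a=robot.capture("top")["pixels"][170:300,170:400,::-1];b=robot.capture("side")["pixels"][150:350,270:430,::-1]
cv2.imwrite("pics/b4.png",np.hstack([cv2.resize(a,(400,400)),cv2.resize(b,(400,500))[:400]]))
s=robot.get_state();print(s["tool_pos"],s["wrist_force"])
```

```text
[0.55149257 0.14551038 0.27111227] [ 0.05425578 -0.08515941 -3.33641895]
```

View pics/b4.png

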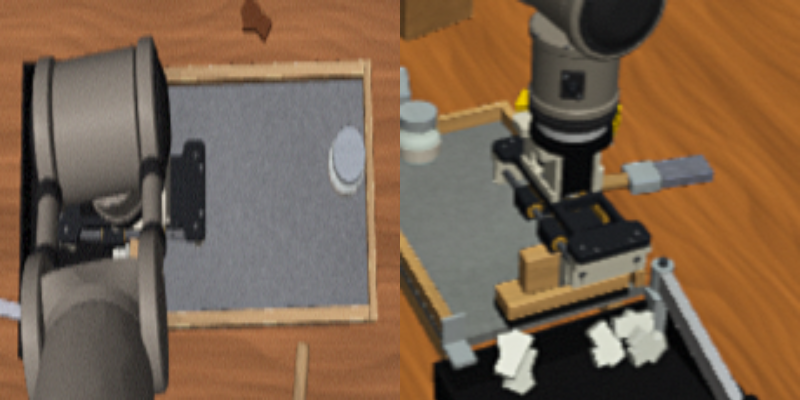

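All five pieces are in the bin (two around (515,360), three around (630,335)) and the board is clear apart from the jar. I'm setting the scraper down well back on the board.

>>> {"op": "servo_tool", "data": {
  "series": [
    [0, -0.02, 0.05, 0, 0, 0, 0],
    [0.02, -0.15, 0.1, 0, 0, 0, 0],
    [0.05, -0.3, 0.1, 0, 0, 0, 0],
    [0.08, -0.45, 0.1, 0, 0, 0, 0],
    [0.1, -0.6, 0.1, 0, 0, 0, 0],
    [0.1, -0.75, 0.1, 0, 0, 0, 0],
    [0.1, -0.85, 0.08, 0, 0, 0, 0],
    [0.1, -0.93, 0.06, 0, 0, 0, 0],
    [0.1, -0.93, 0.04, 0, 0, 0, 0],
    [0.1, -0.93, 0.02, 0, 0, 0, 0],
    [0.1, -0.93, 0.005, 0, 0, 0, 0],
    [0.1, -0.93, 0.0, 0, 0, 0, 0]
  ]
}}

```text
t: 11.37
tool_pos: [0.5713, -0.0397, 0.2708]
tool_rot: [3.141, -0.001, -3.123]
wrist_force: [-0.2, 0.0, -2.4]
gripper_width: 0.214
grasp_force: 30.0
```

>>> {"op": "servo_tool", "data": {
  "series": [
    [0, 0, -0.003, 0, 0, 0, 0],
    [0, 0, -0.006, 0, 0, 0, 0],
    [0, 0, -0.008, 0, 0, 0, 0],
    [0, 0, -0.01, 0, 0, 0, 0],
    [0, 0, -0.01, 0, 0, 0, 0]
  ]
}}

```text
t: 11.78
tool_pos: [0.5716, -0.0399, 0.2696]
tool_rot: [3.141, 0.001, -3.124]
wrist_force: [-0.4, 2.3, 0.6]
gripper_width: 0.214
grasp_force: 30.0
```

Contact registered (about 3 N taken up). I'm releasing and rising.

>>> {"op": "servo_tool", "data": {
  "series": [
    [0, 0, 0, 0, 0, 0, 0.3],
    [0, 0, 0, 0, 0, 0, 0.5],
    [0, 0, 0, 0, 0, 0, 0.5],
    [0, 0, 0, 0, 0, 0, 0.5],
    [0, 0, 0.1, 0, 0, 0, 0.5],
    [0, 0, 0.25, 0, 0, 0, 0.5],
    [0, 0, 0.45, 0, 0, 0, 0.5],
    [0, 0, 0.6, 0, 0, 0, 0.5],
    [0, 0, 0.6, 0, 0, 0, 0.5]
  ]
}}

```text
t: 12.53
tool_pos: [0.5724, -0.0405, 0.3962]
tool_rot: [-3.139, 0.012, -3.124]
wrist_force: [-0.4, -0.6, 0.6]
gripper_width: 0.497
grasp_force: 0.0
```

>>> {"op": "servo_tool", "data": {
  "series": [
    [-0.2, 0.2, 0, 0, 0, 0, 0],
    [-0.4, 0.4, 0, 0, 0, 0, 0],
    [-0.6, 0.6, 0, 0, 0, 0, 0],
    [-0.75, 0.8, 0, 0, 0, 0, 0],
    [-0.9, 1, 0, 0, 0, 0, 0],
    [-0.9, 1, 0, 0, 0, 0, 0],
    [-0.9, 1, 0, 0, 0, 0, 0]
  ]
}}

```text
t: 13.12
tool_pos: [0.3884, 0.1619, 0.3889]
tool_rot: [3.141, -0.001, -3.122]
wrist_force: [0.1, 0.4, -0.4]
gripper_width: 0.04
grasp_force: 0.0
```

Run:
```python
import numpy as np,cv2
from rig import robot
a=robot.capture("top")["pixels"][170:300,150:400,::-1];b=robot.capture("side")["pixels"][150:350,270:430,::-1]
cv2.imwrite("pics/b5.png",np.hstack([cv2.resize(a,(400,400)),cv2.resize(b,(400,500))[:400]]))
s=robot.get_state();print(s["tool_pos"],s["wrist_force"],s["joints"])
```

```text
[0.38939313 0.16152817 0.38912778] [-0.4697009   0.19728155 -0.14511137] [ 2.10776548e-01  1.67398482e-01  1.80993403e+00  6.58830034e-04
  1.16458369e+00 -1.38193269e+00]
```

View pics/b5.png

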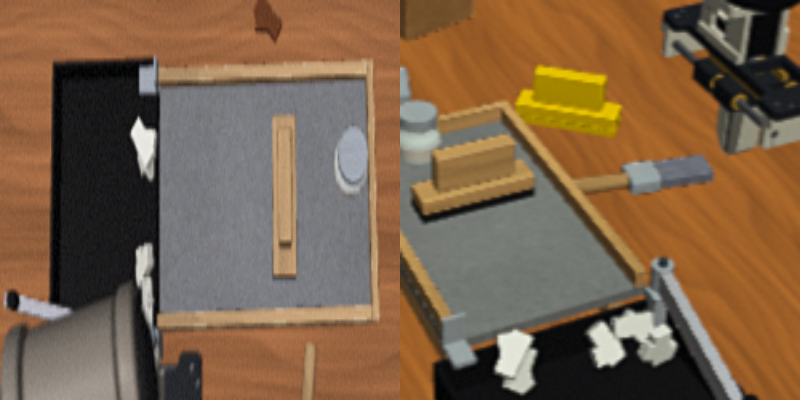

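The scraper stands upright on the board and all five pieces are in the bin. The gate bar is still open, with its tip at (12,300) in the crop. I'm moving the closed fingers to the bar's outer side.

>>> {"op": "servo_tool", "data": {
  "series": [
    [0.08, 0.2, 0, 0, 0, 0, 0],
    [0.15, 0.4, 0, 0, 0, 0, 0],
    [0.2, 0.6, 0, 0, 0, 0, 0],
    [0.25, 0.79, 0, 0, 0, 0, 0],
    [0.25, 0.79, -0.1, 0, 0, 0, 0],
    [0.25, 0.79, -0.25, 0, 0, 0, 0],
    [0.25, 0.79, -0.4, 0, 0, 0, 0],
    [0.25, 0.79, -0.55, 0, 0, 0, 0],
    [0.25, 0.79, -0.65, 0, 0, 0, 0],
    [0.25, 0.79, -0.68, 0, 0, 0, 0],
    [0.25, 0.79, -0.68, 0, 0, 0, 0]
  ]
}}

```text
t: 14.13
tool_pos: [0.4419, 0.317, 0.2513]
tool_rot: [-3.14, -0.003, -3.125]
wrist_force: [0.1, -1.5, -0.0]
gripper_width: 0.008
grasp_force: 0.0
```

Run:
```python
import numpy as np
from rig import robot
s=robot.get_state();p=s["tool_pos"];print(p,s["wrist_force"])
h=np.array([.4554,.1667])
for t in np.linspace(1.42,.02,19):
    u=np.array([np.cos(t),np.sin(t)]);n=np.array([np.sin(t),-np.cos(t)])
    c=h+.15*u-n*(.006+.0095*abs(np.sin(t))+.019*abs(np.cos(t)))
    print(round(t,2),c.round(4),((c-p[:2])/.2).round(3))
```

```text
[0.44188107 0.31696465 0.25133434] [ 0.06956908 -1.45042427 -0.01355069]
1.42 [0.4599 0.3177] [0.09  0.004]
1.34 [0.4703 0.3172] [0.142 0.001]
1.26 [0.4808 0.316 ] [ 0.195 -0.005]
1.19 [0.4913 0.314 ] [ 0.247 -0.015]
1.11 [0.5017 0.3112] [ 0.299 -0.029]
1.03 [0.512  0.3077] [ 0.35  -0.046]
0.95 [0.5221 0.3033] [ 0.401 -0.068]
0.88 [0.5319 0.2982] [ 0.45  -0.094]
0.8 [0.5415 0.2923] [ 0.498 -0.123]
0.72 [0.5507 0.2856] [ 0.544 -0.157]
0.64 [0.5594 0.2781] [ 0.588 -0.194]
0.56 [0.5676 0.2699] [ 0.629 -0.235]
0.49 [0.5752 0.2609] [ 0.667 -0.28 ]
0.41 [0.5822 0.2513] [ 0.702 -0.328]
0.33 [0.5885 0.2411] [ 0.733 -0.38 ]
0.25 [0.5939 0.2302] [ 0.76  -0.434]
0.18 [0.5985 0.2189] [ 0.783 -0.491]
0.1 [0.6022 0.2071] [ 0.801 -0.55 ]
0.02 [0.6049 0.1949] [ 0.815 -0.61 ]
```

>>> {"op": "servo_tool", "data": {
  "series": [
    [0.06, 0, 0, 0, 0, 0, 0],
    [0.11, 0, 0, 0, 0, 0, 0],
    [0.16, 0, 0, 0, 0, 0, 0],
    [0.21, -0.01, 0, 0, 0, 0, 0],
    [0.25, -0.015, 0, 0, 0, 0, 0],
    [0.3, -0.03, 0, 0, 0, 0, 0],
    [0.35, -0.045, 0, 0, 0, 0, 0],
    [0.4, -0.07, 0, 0, 0, 0, 0],
    [0.45, -0.095, 0, 0, 0, 0, 0],
    [0.5, -0.125, 0, 0, 0, 0, 0],
    [0.545, -0.155, 0, 0, 0, 0, 0],
    [0.59, -0.195, 0, 0, 0, 0, 0]
  ]
}}

```text
t: 15.13
tool_pos: [0.5604, 0.2781, 0.2531]
tool_rot: [3.141, 0.0, -3.124]
wrist_force: [-0.9, 0.4, -0.9]
gripper_width: 0.006
grasp_force: 0.5
```

>>> {"op": "servo_tool", "data": {
  "series": [
    [0.04, -0.04, 0, 0, 0, 0, 0],
    [0.075, -0.085, 0, 0, 0, 0, 0],
    [0.11, -0.135, 0, 0, 0, 0, 0],
    [0.145, -0.185, 0, 0, 0, 0, 0],
    [0.17, -0.24, 0, 0, 0, 0, 0],
    [0.19, -0.28, 0, 0, 0, 0, 0],
    [0.2, -0.31, 0, 0, 0, 0, 0],
    [0.2, -0.34, 0, 0, 0, 0, 0],
    [0.2, -0.36, 0, 0, 0, 0, 0],
    [0.2, -0.36, 0, 0, 0, 0, 0]
  ]
}}

```text
t: 15.97
tool_pos: [0.5995, 0.206, 0.2533]
tool_rot: [-3.141, 0.0, -3.124]
wrist_force: [0.4, -0.5, -0.2]
gripper_width: 0.006
grasp_force: 0.0
```

>>> {"op": "servo_tool", "data": {
  "series": [
    [0, -0.01, 0, 0, 0, 0, 0],
    [0, -0.02, 0, 0, 0, 0, 0],
    [0, -0.03, 0, 0, 0, 0, 0],
    [0, -0.04, 0, 0, 0, 0, 0],
    [0, -0.05, 0, 0, 0, 0, 0],
    [0, -0.05, 0, 0, 0, 0, 0],
    [0, -0.05, 0, 0, 0, 0, 0]
  ]
}}

```text
t: 16.55
tool_pos: [0.5994, 0.1966, 0.2531]
tool_rot: [-3.141, -0.0, -3.124]
wrist_force: [0.4, -0.3, -0.0]
gripper_width: 0.006
grasp_force: 0.0
```

>>> {"op": "servo_tool", "data": {
  "series": [
    [0, -0.005, 0, 0, 0, 0, 0],
    [0, -0.01, 0, 0, 0, 0, 0],
    [0, -0.015, 0, 0, 0, 0, 0],
    [0, -0.015, 0, 0, 0, 0, 0],
    [0, -0.015, 0, 0, 0, 0, 0]
  ]
}}

```text
t: 16.97
tool_pos: [0.5994, 0.1942, 0.2531]
tool_rot: [3.141, 0.0, -3.124]
wrist_force: [0.3, 3.5, -1.0]
gripper_width: 0.007
grasp_force: 2.1
```

>>> {"op": "servo_tool", "data": {
  "series": [
    [0, -0.005, 0, 0, 0, 0, 0],
    [0, -0.005, 0, 0, 0, 0, 0],
    [0, -0.01, 0, 0, 0, 0, 0],
    [0, -0.01, 0, 0, 0, 0, 0],
    [0, -0.01, 0, 0, 0, 0, 0]
  ]
}}

```text
t: 17.38
tool_pos: [0.5993, 0.1935, 0.2532]
tool_rot: [3.138, 0.001, -3.124]
wrist_force: [0.9, 11.6, -1.6]
gripper_width: -0.001
grasp_force: 5.6
```

>>> {"op": "servo_tool", "data": {
  "series": [
    [0, -0.007, 0, 0, 0, 0, 0],
    [0, -0.007, 0, 0, 0, 0, 0],
    [0, -0.007, 0, 0, 0, 0, 0]
  ]
}}

```text
t: 17.63
tool_pos: [0.5993, 0.1931, 0.2532]
tool_rot: [3.136, 0.001, -3.123]
wrist_force: [0.7, 15.4, -2.4]
gripper_width: 0.004
grasp_force: 8.0
```

>>> {"op": "servo_tool", "data": {
  "series": [
    [0, 0.05, 0, 0, 0, 0, 0],
    [0, 0.12, 0, 0, 0, 0, 0],
    [0, 0.2, 0, 0, 0, 0, 0],
    [0, 0.2, 0.1, 0, 0, 0, 0],
    [0, 0.2, 0.3, 0, 0, 0, 0],
    [0, 0.2, 0.5, 0, 0, 0, 0],
    [0, 0.2, 0.7, 0, 0, 0, 0],
    [-0.2, 0.3, 0.75, 0, 0, 0, 0],
    [-0.4, 0.5, 0.75, 0, 0, 0, 0],
    [-0.6, 0.7, 0.75, 0, 0, 0, 0],
    [-0.8, 0.9, 0.75, 0, 0, 0, 0],
    [-0.95, 1, 0.75, 0, 0, 0, 0]
  ]
}}

```text
t: 18.63
tool_pos: [0.4404, 0.3646, 0.4034]
tool_rot: [3.142, 0.001, -3.124]
wrist_force: [0.6, 0.6, -0.1]
gripper_width: 0.005
grasp_force: 0.0
```

>>> {"op": "servo_tool", "data": {
  "series": [
    [-0.1, 0.2, 0, 0, 0, 0, 0],
    [-0.2, 0.4, 0, 0, 0, 0, 0],
    [-0.3, 0.5, 0, 0, 0, 0, 0],
    [-0.3, 0.5, 0, 0, 0, 0, 0],
    [-0.3, 0.5, 0, 0, 0, 0, 0],
    [-0.3, 0.5, 0, 0, 0, 0, 0]
  ]
}}

```text
t: 19.13
tool_pos: [0.3818, 0.4631, 0.403]
tool_rot: [-3.141, 0.0, -3.123]
wrist_force: [1.1, 0.6, -0.1]
gripper_width: 0.007
grasp_force: 0.0
```

Run:
```python
import numpy as np,cv2
from rig import robot
a=robot.capture("top")["pixels"][170:300,160:400,::-1];b=robot.capture("side")["pixels"][170:330,270:430,::-1]
cv2.imwrite("pics/b6.png",np.hstack([cv2.resize(a,(400,400),interpolation=2),cv2.resize(b,(400,400),interpolation=2)]))
s=robot.get_state();print(s["tool_pos"],s["wrist_force"],s["t"])
```

```text
[0.38275716 0.46221296 0.40310848] [-0.51793242 -0.61649113  0.00793276] 19.2333
```

View pics/b6.png

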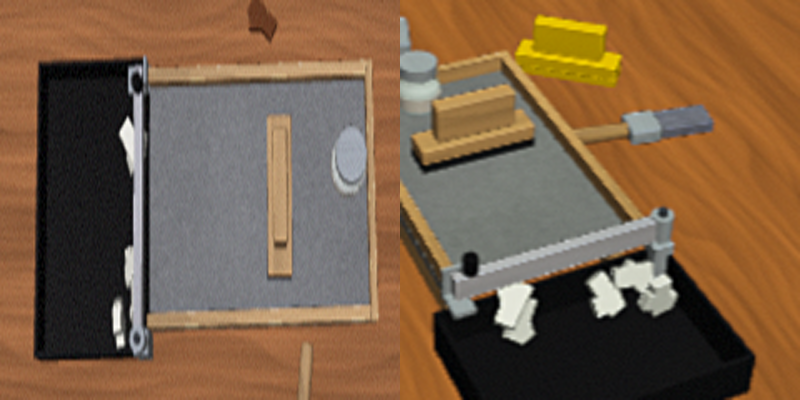

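The bar lies across the open end, seated in its catch (knob at (137,80), hinge at (138,340) in the crop). A stiff stop was felt at 15 N. The pieces are in the bin, and the scraper and jar stand on the board.

```bash
python3 -c "
from rig import robot
print(robot.hand_in())"
```

```text
the job is handed in; nothing more can be done
None
```

I handed the job in at about 19 s: all five pieces are in the bin, the gate is closed against its catch, and the scraper is standing upright on the board with the jar still there; the scraper's foot bumped the board once at about 44 N on the wrist (limit 120 N).

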